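# Hang the tin chute on its post and load it

## Task

Hang the blue chute on the post by the two keyholes in its back plate: pass both screw heads through the round holes, let it down all the way until the screws sit at the top of the narrow slots, and let go. Then put the black tin upright in the hanging chute and push it down the slope until it rests against the front stop. Leave the other tins, the glass jar, the blower and the glass cloche alone.

Things in the scene. Friction and masses are not known exactly. Their poses are not given: they have to be found in the camera images.
- chute_grip (a point): Centre of the loose blue plastic chute, where it is best gripped from above across its two upright side walls (45 mm apart over their outer faces, 37 inside; top edges level, 16 above this point, from x = -54 to +65). It lies midway between the walls, 30 mm above the underside. Axes: x along the chute from front stop to back plate, y across, z up.
- chute_seat (a point): Point on the rear face of the chute's back plate, midway between its two keyholes, 72 mm above the underside; axes as chute_grip. Meets screws when the chute hangs fully down. Keyholes at y = -19 and +19: round hole 19 diameter with its centre 16 below this point, and from it a slot 9 wide running up to 3 above this point.
- screws (a point): Point on the front face of the fixed grey mounting plate, midway between its two shoulder screws. Axes: x into the plate, level, y along the line of the screws, z up. Screws stand out along -x at y = -19 and +19 mm: shank 6 diameter, 6.6 long, then a round head 14 diameter, 4 thick. Height, place and yaw differ each time.
- black_tin_mid (a point): Centre, half-way up, of the loose black round tin (pale round label on its lid), 31 mm diameter, 25 high, 30 g, which stands upright on the bench; z up. It stands in any one of three places along the front of the bench, with the grey and the brass tin in the others.
- chute: The blue chute, 138 mm long, 0.15 to 0.25 kg; it stands level on the bench at the start. Origin at the centre of its underside, axes as chute_grip. Side walls 46 high. Back plate 76 wide, 90 high, 4 thick, its rear face at x = +69. In front of the plate an open trough 37 wide.
- carriage: The grey mounting plate (90 mm wide, from 78 below the screws to 22 above, 8 thick); origin and axes as screws. It is clamped to an aluminium post 30 x 30 behind it (top 204 above the bench, front face at x = +8) on a steel foot 12 thick that reaches 80 in front of the plate and 52 to either side.
- black_tin: The black tin; origin at the centre of its underside.
- grey_tin: Low silver-grey tin, 33 diameter x 18 high; a bystander. Origin at the centre of its underside.
- brass_tin: Brass-coloured tin, 36 diameter x 20 high; a bystander. Origin at the centre of its underside.
- jar: Clear glass jar with a ball-topped lid, 59 diameter x 58 high; a bystander. Origin at the centre of its underside.
- blower: Red rubber dust blower, 48 diameter x 108 high, standing upright; a bystander. Origin at the centre of its underside.
- cloche: Glass dust cloche, 79 diameter x 80 high, on a teal tray between the bath and the drawer cabinet; a bystander. Origin at the centre of its underside.
- chute_stop (a point): Where the black tin's centre comes to stand when it rests against the chute's front stop (a 4 mm wall across the low end, inner face at x = -65 of chute, top 20 above the underside); axes as chute_grip. 51 mm from chute_grip along -x, 6 lower.
- chute_floor (a point): Point on the trough's floor, midway along and across it, 22 mm above the chute's underside; axes as chute_grip. The floor is a plane that falls towards the front stop: 36 above the underside at x = +65, 8 at x = -65 (12 degrees). A tin set on it stays put until it is pushed.
- bay (a point): Fixed point on the bench at the mouth of the bay in which the post stands; world axes. Binders 318 mm high stand from 130 to its left (+y) on, the bath, 135 high with a lid knob to 155, from 130 to its right; both reach back from just behind its x. A drawer cabinet 300 high stands from 440 to its right on, its front in line with this point. The strip of bench before them is 155 deep.
Not all that is in view belongs to the job. Leave any green, orange or pink look-alike of the black_tin alone.

How it is judged:
By the outcome, as a careful person would: the job done as asked, in the order asked, and still so for the second after the job is handed in, with the robot touching nothing.
It also fails if it takes over 72 s, if anything falls off the work surface, if the arm or the gripper's body presses on something with over 40 N, if the wrist force passes 120 N, or if a joint passes its speed limit or range.

## Robot

A 6-joint arm with a two-finger parallel gripper is mounted at the origin on a cart in front of the work surface, level with it; the furniture and walls round the work are solid. World frame = base frame: x ahead of the robot, y to its left, z up, the work surface at z = 0. Lengths are in m, angles in rad, forces in N, time in s.
With the tool pointing down it reaches from about 0.25 to 0.8 m from the base axis. Payload 8.5 kg.
Tool frame: the origin (TCP) lies at the very end of the fingers, on their centre line; the grasp point (between the pads) lies 19 mm behind it; z points along the fingers, y is the line along which they close (so a half turn about z gives the same grasp; the last joint's range is limited). The gripper opens to 85 mm and grips with 20 to 120 N. Pads are 22 mm wide; open, the fingers measure 114 mm over their backs; the gripper's body (76 mm by 85 mm) begins 54 mm behind the grasp point. The pads swing forward as they close: fully open they stand 13 mm farther back than shut.
Start: joints at [-1.191, 0.238, -0.013, 1.319, 0, 1.571], TCP at [0.195, -0.488, 0.231] pointing down, gripper open.
Joint ranges: [-2.66, 2.66], [-1.03, 1.9], [-1.14, 1.46], [-1.82, 2.27], [-1.45, 1.34], [-3.14, 3.14]. Speed limits (rad/s): [2.22, 2.22, 2.79, 3.14, 3.14, 3.14].

## Interface

Orientations are given as a unit quaternion [x, y, z, w].
In Python, from cell import sense, snapshot, hand_in gives the robot as it stands. The module is installed in compiled form; this text tells all that it offers.
- The arm moves only by the tool jog_arm, never from a script. Its argument "series" is a list of rows, each a list of 5 numbers: the shift along the tool's x, y, z in units of 500 mm (1.0 is 500 mm), then the turn about the tool's z in units of 0.1 rad (1.0 is 0.1 rad), then the closure, from -1 (fully open) to 1 (shut). A call has 1 to 20 rows; each row shifts and turns the commanded pose from where the row before left it, along the tool's axes as they then stand; what a row does not reach is not made up. A row lasts 1/12 s, in which the tool goes at most 41.7 mm and 7.16 degrees, less where a joint would pass 70% of its speed; a pose out of reach is approached as far as the arm can. A call with a number of a shift or a turn outside -1 to 1 is refused whole. A call with a gripper value outside its range is refused whole. The fingers move at their own pace and stop on an object; the grip force is fixed at half the most. Time passes only in rows, so rows that do not move let the fingers close. It gives the time, the measured TCP pose, the force, the opening and the grip force at its end, in the units of the state.
- sense(): the state, without advancing time (a new reading comes with each control period).
- snapshot(name): name is "scene" or "side" or "wrist"; returns a dict with "image" (400x640x3 uint8, red, green, blue), "fov_y" (degrees; the focal length in pixels is half the picture's height over the tangent of half this angle, whatever the lens; pixels are square), "cx", "cy" (the principal point, pixels), "k1" (the pictures are not rectified: a ray, as slopes to the right and down, at radius r is drawn at 1 + k1 r^2 times it, then the intrinsics apply), "xyz" and "attitude" of the camera in the world. Camera axes: x right, y down, z forward; pixel columns grow to the right and rows downward; lengths in m; the calibration is good to about 2 mm. A picture is of the moment at which its call begins. There is no depth.
- hand_in(): hands the job in; it is judged then, once.
The state is a dict: "t": time; "q": joint angles; "joint_vel": joint speeds; "joint_efforts": joint torques, N m; "tcp_pos": TCP position; "eef_rot": TCP orientation; "force": force on the tool from outside, world axes, zero at the start; "wrist_torque": the same for the moment, N m; "gripper_width": finger opening in m; "grasp_force": force on a finger pad.
Only numpy, scipy, OpenCV 4.12 (cv2) and the standard library are available. Lean on these libraries where they do the work, as an engineer would, in place of code of your own. Each camera call takes 0.05 s, during which the arm holds its last target. There are 200 camera calls.

## Working session

There is one attempt and no reset: what is moved stays moved. The work goes in short steps, Python scripts to look and compute and a tool call to move; the robot and the scene stay as the last step left them, time stands still between calls to the robot, and variables do not carry over. Pictures are saved under pics/ and viewed, at most 10 in all, crops included, and the job is handed in when it is done.

Besides the shell and the picture viewer there is one more tool, called after "Emit:" by a JSON object that holds its "fn" and its "kwargs". jog_arm: Moves the arm, as the interface text tells. Its arguments: {"type":"object","properties":{"series":{"type":"array"}},"required":["series"]}

```bash
mkdir -p pics; cat > h.py <<'E'
import numpy as np, cv2
from scipy.spatial.transform import Rotation as R
from cell import sense, snapshot
def cam(s):
    f=200/np.tan(np.radians(s["fov_y"])/2); 
    a=np.array(s["attitude"]); M=a if a.shape==(3,3) else R.from_quat(a).as_matrix()
    return f,M,np.array(s["xyz"])
def ray(s,u,v):
    f,M,o=cam(s); d=np.array([(u-s["cx"])/f,(v-s["cy"])/f]); x=d.copy()
    for _ in range(20): x=d/(1+s["k1"]*(x@x))
    r=M@np.array([x[0],x[1],1]); return o,r/np.linalg.norm(r)
def at_z(s,u,v,z):
    o,r=ray(s,u,v); return o+r*(z-o[2])/r[2]
def proj(s,p):
    f,M,o=cam(s); c=M.T@(np.array(p)-o); x=c[:2]/c[2]; x=x*(1+s["k1"]*(x@x)); return x*f+[s["cx"],s["cy"]]
def tri(*l):
    A=0;b=0
    for s,u,v in l:
        o,r=ray(s,u,v); P=np.eye(3)-np.outer(r,r); A=A+P; b=b+P@o
    return np.linalg.solve(A,b)
def save(s,n): cv2.imwrite("pics/%s.png"%n,cv2.cvtColor(s["image"],cv2.COLOR_RGB2BGR))
E
python3 - <<'E'
from h import *
import pickle
print(sense())
d={}
for n in ("scene","side","wrist"):
    s=snapshot(n); d[n]=s; save(s,n+"0"); print(n,{k:v for k,v in s.items() if k!="image"})
pickle.dump(d,open("s0.pkl","wb"))
E
```

```text
{'t': 0.0, 'q': array([-1.19101701e+00,  2.38805079e-01, -1.42456491e-02,  1.31920699e+00,
       -8.59265008e-06,  1.57083133e+00]), 'joint_vel': array([-1.83327034e-03, -1.85816946e-03, -6.22688895e-05, -2.71782302e-05,
        1.04654459e-03, -1.34744101e-03]), 'joint_efforts': array([ 2.72972529e-04, -5.38782084e+01,  3.46438658e+01,  1.82944606e-02,
        9.69432654e-05,  7.91588320e-06]), 'tcp_pos': array([ 0.19446982, -0.48720863,  0.23066823]), 'eef_rot': array([ 9.82028109e-01,  1.88733300e-01, -1.42151091e-04, -7.16749333e-04]), 'force': array([-0.50413632, -0.22879628, -0.26748054]), 'wrist_torque': array([0.02191847, 0.02845311, 0.01265547]), 'grasp_force': 0.0, 'gripper_width': 0.08547286470171933}
scene {'fov_y': 57.324400896490815, 'cx': 313.50543070862324, 'cy': 197.86497400442295, 'k1': -0.02839392357574651, 'xyz': array([-0.16328054,  0.41120275,  0.85596523]), 'attitude': array([-0.40038788,  0.81313175, -0.37791721,  0.18890446])}
side {'fov_y': 51.36233095357608, 'cx': 320.26724461882725, 'cy': 195.81110408602393, 'k1': -0.039269314433722856, 'xyz': array([ 0.44885957, -1.17530369,  0.73417683]), 'attitude': array([ 0.8634897 , -0.03283474,  0.02621102, -0.50261358])}
wrist {'fov_y': 71.59723876826432, 'cx': 320.95908053006235, 'cy': 196.7861047846675, 'k1': -0.00788068896402885, 'xyz': array([ 0.26405754, -0.45945785,  0.37276748]), 'attitude': array([ 0.81907579, -0.55420315, -0.08398469,  0.12214866])}
```

View pics/scene0.png

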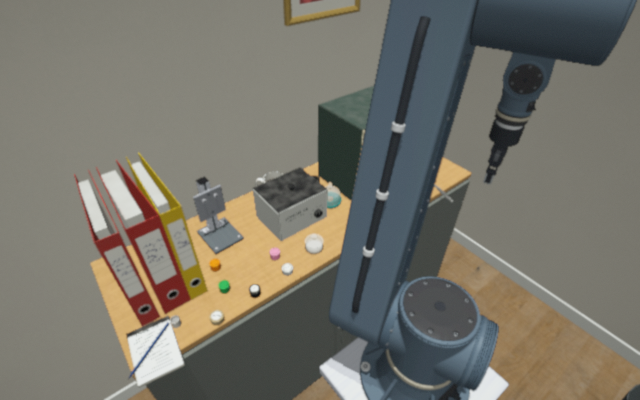

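View pics/side0.png

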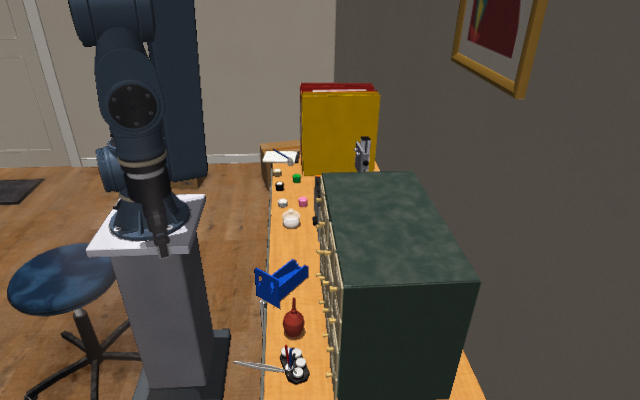

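The scene view shows the mounting plate at about (210,203), the black tin at (255,290), the jar at (313,243) and the bath beyond it. The side view shows the chute at about (280,283), with its back plate at the near left, and the blower at (293,322).

```bash
python3 - <<'E'
from h import *
import pickle
d=pickle.load(open("s0.pkl","rb"))
b=lambda i:cv2.cvtColor(i,cv2.COLOR_RGB2BGR)
big=lambda n,x0,y0,w,h,W,H:cv2.resize(b(d[n]["image"][y0:y0+h,x0:x0+w]),(W,H),interpolation=cv2.INTER_CUBIC)
top=np.hstack([big("scene",180,170,80,60,400,300),big("side",240,250,80,60,400,300)])
bot=np.hstack([big("wrist",0,0,640,400,480,300),big("scene",200,255,64,60,320,300)])
cv2.imwrite("pics/c1.png",np.vstack([top,bot]))
print("black",at_z(d["scene"],255,288,.025),at_z(d["side"],280,185,.025))
E
```

```text
black [0.41817732 0.17250159 0.025     ] [0.42263901 0.15773388 0.025     ]
```

View pics/c1.png

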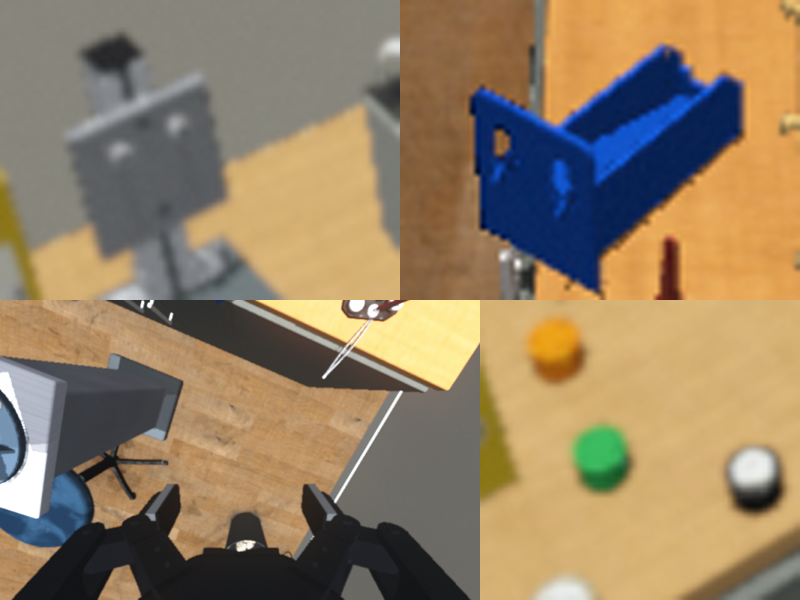

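```bash
cat >> h.py <<'E'
from scipy.optimize import least_squares
def fit(obs,x0,lev=None):
    # obs: (s, local xyz, u, v); pose x=[x,y,z,yaw], returns pose
    def f(x):
        if lev is not None: x=np.array([x[0],x[1],lev,x[2]])
        Rz=R.from_euler("z",x[3]).as_matrix()
        return np.concatenate([proj(s,x[:3]+Rz@np.array(p))-[u,v] for s,p,u,v in obs])
    r=least_squares(f,x0); return r.x,np.abs(r.fun).reshape(-1,2).max(1).round(1)
E
python3 - <<'E'
from h import *
import pickle
d=pickle.load(open("s0.pkl","rb")); S=d["side"]; C=d["scene"]
o=[((69,38,90),475,88),((69,-38,90),600,148),((69,38,0),482,228),((69,-38,0),600,288),((-69,22,46),665,50),((-69,-22,46),740,85)]
obs=[(S,np.array(p)/1000,240+(u-400)/5,250+v/5) for p,u,v in o]
for y0 in (-2.5,-2,2.5):
  print("chute",fit(obs,[.45,-.4,y0],0.0))
o=[((-.0106,.019,0),120,150),((-.0106,-.019,0),178,122),((0,.045,.022),66,130),((0,-.045,.022),207,77),((0,-.045,-.078),228,200),((0,.045,-.078),105,257)]
obs=[(C,p,180+u/5,170+v/5) for p,u,v in o]
print("screws",fit(obs,[.6,.25,.15,.3]))
x=fit(obs,[.6,.25,.15,.3])[0]
print(proj(S,x[:3]))
E
```

```text
chute (array([ 0.44280615, -0.36492926, -2.79341912]), array([10.9, 24.5, 11.3, 22.2, 23.3,  3.7]))
chute (array([ 0.44280641, -0.36493028, -2.7934669 ]), array([10.9, 24.5, 11.3, 22.2, 23.3,  3.7]))
chute (array([ 0.44280783, -0.36493589,  3.48945481]), array([10.9, 24.5, 11.3, 22.2, 23.4,  3.7]))
screws (array([ 0.70927922,  0.14801769,  0.14847352, -0.00577667]), array([0.4, 1. , 0.3, 0.6, 0.7, 0.9]))
[360.92427226 152.88079885]
```

```bash
python3 - <<'E'
from h import *
import pickle
d=pickle.load(open("s0.pkl","rb")); S=d["side"]
o=[((69,-38,90),475,88),((69,38,90),600,148),((69,-38,0),482,228),((69,38,0),600,288),((-69,-22,46),665,50),((-69,22,46),740,85)]
obs=[(S,np.array(p)/1000,240+(u-400)/5,250+v/5) for p,u,v in o]
print("chute",fit(obs,[.45,-.4,-2.2],0.0))
s=sense(); Rt=R.from_quat(s["eef_rot"]).as_matrix(); print(Rt.round(3))
E
```

```text
chute (array([ 0.43676319, -0.35819015, -2.2655048 ]), array([1. , 1.5, 1.1, 2.1, 3.2, 4. ]))
[[ 0.929  0.371 -0.   ]
 [ 0.371 -0.929  0.001]
 [-0.    -0.001 -1.   ]]
```

```bash
cat >> h.py <<'E'
def psi():
    M=R.from_quat(sense()["eef_rot"]).as_matrix(); return np.arctan2(M[1,0],M[0,0])
def plan(x,y,z,ps,pos=None):
    s=sense(); p=s["tcp_pos"]; a=psi(); t=-((ps-a+np.pi)%(2*np.pi)-np.pi)/.1
    D=np.array([x,y,z])-p; c,n=np.cos(ps),np.sin(ps)
    print("turn units %.2f; after turn, shift mm x %.1f y %.1f z %.1f"%(t,*(1e3*np.array([c*D[0]+n*D[1],n*D[0]-c*D[1],-D[2]]))),"units",np.round(2*np.array([c*D[0]+n*D[1],n*D[0]-c*D[1],-D[2]]),4))
E
python3 - <<'E'
from h import *
import pickle
d=pickle.load(open("s0.pkl","rb")); S=d["side"]
o=[((69,-38,90),475,88),((69,38,90),600,148),((69,-38,0),482,228),((69,38,0),600,288),((-54,-22,46),665,50),((-54,22,46),740,85)]
obs=[(S,np.array(p)/1000,240+(u-400)/5,250+v/5) for p,u,v in o]
x,r=fit(obs,[.45,-.4,-2.2],0.0);print("chute",x,r)
print("blower",at_z(S,293,330,0.01),"jar",at_z(S,291,225,0.01), at_z(d["scene"],314,246,.03))
s=sense();M=R.from_quat(s["eef_rot"]).as_matrix();f,W,o=cam(d["wrist"])
print("cam in tool",(M.T@(o-s["tcp_pos"])).round(3),(M.T@W).round(3))
x=[.437,-.358,x[2]]
plan(x[0],x[1],.2,x[2]+np.pi)
E
```

```text
chute [ 0.44024338 -0.35622141 -2.29965891] [0.3 1.2 1.2 1.3 0.7 1.3]
blower [ 0.45149747 -0.51072912  0.01      ] jar [ 0.45667707 -0.08306322  0.01      ] [ 0.43870506 -0.04694416  0.03      ]
cam in tool [ 0.075 -0.    -0.142] [[ 0.001 -0.956 -0.293]
 [ 1.     0.001 -0.001]
 [ 0.001 -0.293  0.956]]
turn units -4.62; after turn, shift mm x 257.9 y 94.8 z 30.8 units [0.5159 0.1895 0.0617]
```

Emit:
{"fn": "jog_arm", "kwargs": {"series": [[0,0,0,-0.92,-1],[0,0,0,-0.92,-1],[0,0,0,-0.92,-1],[0,0,0,-0.92,-1],[0,0,0,-0.92,-1],[0.0645,0.0237,0,0,-1],[0.0645,0.0237,0,0,-1],[0.0645,0.0237,0.01,0,-1],[0.0645,0.0237,0.01,0,-1],[0.0645,0.0237,0.01,0,-1],[0.0645,0.0237,0.01,0,-1],[0.0645,0.0237,0.01,0,-1],[0.0645,0.0237,0.01,0,-1],[0,0,0,0,-1],[0,0,0,0,-1],[0,0,0,0,-1]]}}

```text
t: 1.48
tcp_pos: [0.4372, -0.3586, 0.201]
eef_rot: [0.913, 0.408, -0.0, -0.0]
force: [0.3, 0.9, 0.0]
gripper_width: 0.0855
grasp_force: 0.0
```

```bash
python3 - <<'E'
from h import *
import pickle
s=snapshot("wrist"); pickle.dump(s,open("w1.pkl","wb")); save(s,"w1"); print(sense()["q"].round(3),sense()["tcp_pos"])
for p in [(69,-38,90),(69,38,90),(-54,-22,46),(-54,22,46)]:
    c,n=np.cos(-2.30),np.sin(-2.30); p=np.array(p)/1e3
    print(proj(s,[.44+c*p[0]-n*p[1],-.356+n*p[0]+c*p[1],p[2]]))
E
```

```text
[-0.688  0.319  0.022  1.275 -0.     1.614] [ 0.43682877 -0.35897513  0.20124251]
[284.49503996 255.47959327]
[358.943106   255.55381403]
[300.67793785 129.12970101]
[342.87942691 129.13207052]
```

View pics/w1.png

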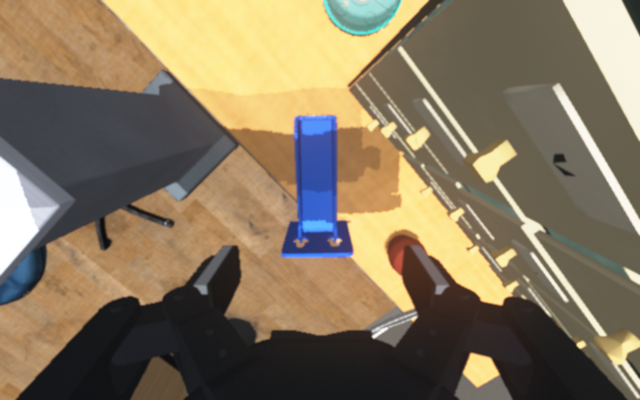

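The wrist view shows the chute upright in the picture: front stop at about (315,116), plate top edge from (281,257) to (353,257), and the blower at (403,255) close to the right finger.

```bash
python3 - <<'E'
from h import *
import pickle
s=pickle.load(open("w1.pkl","rb")); h=cv2.cvtColor(s["image"],cv2.COLOR_RGB2HSV)
m=((h[...,0]>105)&(h[...,0]<128)&(h[...,1]>190)&(h[...,2]>50)).astype(np.uint8); m[:, :260]=0; m[:,380:]=0; m[265:]=0
for v in (114,116,118,120,125,130,140,160,180,200,210,220,225,235,250,254,256,258,260):
    u=np.where(m[v])[0]; print(v,(u.min(),u.max(),len(u)) if len(u) else None)
E
```

```text
114 None
116 None
118 None
120 None
125 None
130 None
140 None
160 None
180 None
200 (np.int64(299), np.int64(311), 3)
210 (np.int64(309), np.int64(309), 1)
220 None
225 (np.int64(298), np.int64(301), 4)
235 (np.int64(298), np.int64(301), 4)
250 None
254 (np.int64(283), np.int64(321), 39)
256 None
258 None
260 None
```

```bash
python3 - <<'E'
from h import *
import pickle
s=pickle.load(open("w1.pkl","rb")); I=s["image"].astype(int)
m=(I[...,2]-np.maximum(I[...,0],I[...,1])>50).astype(np.uint8); m[:, :260]=0; m[:,380:]=0; m[265:]=0
for v in (112,114,116,118,120,125,130,150,180,200,215,220,225,235,250,254,256,258,260):
    u=np.where(m[v])[0]; print(v,(u.min(),u.max(),len(u)) if len(u) else None)
E
```

```text
112 None
114 None
116 (np.int64(299), np.int64(334), 34)
118 (np.int64(295), np.int64(335), 41)
120 (np.int64(295), np.int64(335), 41)
125 (np.int64(295), np.int64(335), 40)
130 (np.int64(295), np.int64(335), 40)
150 (np.int64(296), np.int64(335), 39)
180 (np.int64(297), np.int64(335), 39)
200 (np.int64(297), np.int64(335), 39)
215 (np.int64(298), np.int64(335), 38)
220 (np.int64(299), np.int64(336), 38)
225 (np.int64(290), np.int64(338), 49)
235 (np.int64(288), np.int64(340), 53)
250 (np.int64(283), np.int64(327), 45)
254 (np.int64(281), np.int64(351), 71)
256 (np.int64(282), np.int64(349), 68)
258 None
260 None
```

```bash
python3 - <<'E'
from h import *
import pickle
s=pickle.load(open("w1.pkl","rb"))
o=[((69,-38,90),281,257),((69,38,90),353,256.5),((-54,-22.5,46),295,128.5),((-54,22.5,46),336,128.5)]
x,r=fit([(s,np.array(p)/1e3,u,v) for p,u,v in o],[.44,-.356,-2.3],0.0); print(x,r)
for p in [(-69,-22,20),(65,-22.5,46),(65,22.5,46)]:
    c,n=np.cos(x[2]),np.sin(x[2]); p=np.array(p)/1e3
    print(proj(s,[x[0]+c*p[0]-n*p[1],x[1]+n*p[0]+c*p[1],p[2]]))
plan(x[0],x[1],.011,x[2]+np.pi)
E
```

```text
[ 0.43547799 -0.35237163 -2.28751626] [1.3 1.1 1.2 1.2]
[296.13486208 114.5058834 ]
[298.18891345 234.24155434]
[336.69762369 233.83441255]
turn units -0.15; after turn, shift mm x 4.1 y -5.4 z 190.2 units [ 0.0082 -0.0107  0.3805]
```

Emit:
{"fn": "jog_arm", "kwargs": {"series": [[0.0082,-0.0107,0.05,-0.15,-1],[0,0,0.06,0,-1],[0,0,0.06,0,-1],[0,0,0.06,0,-1],[0,0,0.06,0,-1],[0,0,0.05,0,-1],[0,0,0.025,0,-1],[0,0,0.0155,0,-1],[0,0,0,0,-1],[0,0,0,0,1],[0,0,0,0,1],[0,0,0,0,1],[0,0,0,0,1],[0,0,0,0,1],[0,0,0,0,1],[0,0,0,0,1],[0,0,0,0,1],[0,0,0,0,1],[0,0,0,0,1],[0,0,0,0,1]]}}

```text
t: 3.2
tcp_pos: [0.4368, -0.3527, 0.0124]
eef_rot: [0.91, 0.414, 0.0, 0.001]
force: [-1.7, -0.1, 4.5]
gripper_width: 0.0441
grasp_force: 61.8
```

```bash
python3 - <<'E'
from h import *
s=sense(); print(s["tcp_pos"],psi(),s["force"])
plan(.42,-.15,.25,np.pi); plan(.55,.148,.25,np.pi)
E
```

```text
[ 0.43680403 -0.35274063  0.01243435] 0.8547786524635801 [-1.68567074 -0.13316809  4.54345292]
turn units -22.87; after turn, shift mm x 16.8 y 202.7 z -237.6 units [ 0.0336  0.4055 -0.4751]
turn units -22.87; after turn, shift mm x -113.2 y 500.7 z -237.6 units [-0.2264  1.0015 -0.4751]
```

Emit:
{"fn": "jog_arm", "kwargs": {"series": [[0,0,-0.01,0,1],[0,0,-0.03,0,1],[0,0,-0.05,0,1],[0,0,-0.06,0,1],[0,0,-0.06,0,1],[0,0,-0.06,0,1],[0,0,-0.06,0,1],[0,0,-0.06,0,1],[0,0,-0.05,0,1],[0,0,-0.03,0,1],[0.03,-0.03,0,0,1],[0.05,-0.05,0,0,1],[0.055,-0.055,0,0,1],[0.055,-0.055,0,0,1],[0.055,-0.055,0,0,1],[0.055,-0.055,0,0,1],[0.04,-0.04,0,0,1],[0.02,-0.02,0,0,1],[0,0,0,0,1]]}}

```text
t: 4.78
tcp_pos: [0.4179, -0.0956, 0.2469]
eef_rot: [0.909, 0.416, 0.001, -0.0]
force: [0.0, -0.6, -0.7]
gripper_width: 0.0441
grasp_force: 61.6
```

Emit:
{"fn": "jog_arm", "kwargs": {"series": [[0,0,0,-0.6,1],[0,0,0,-1,1],[0,0,0,-1,1],[0,0,0,-1,1],[0,0,0,-1,1],[0,0,0,-1,1],[0,0,0,-1,1],[0,0,0,-1,1],[0,0,0,-1,1],[0,0,0,-1,1],[0,0,0,-1,1],[0,0,0,-1,1],[0,0,0,-1,1],[0,0,0,-1,1],[0,0,0,-1,1],[0,0,0,-1,1],[0,0,0,-1,1],[0,0,0,-1,1],[0,0,0,-1,1],[0,0,0,-1,1]]}}

```text
t: 6.45
tcp_pos: [0.4185, -0.0989, 0.2464]
eef_rot: [0.16, 0.987, -0.0, 0.0]
force: [0.3, 0.2, -1.4]
gripper_width: 0.0446
grasp_force: 61.6
```

```bash
python3 - <<'E'
from h import *
s=sense(); print(s["tcp_pos"],psi(),s["force"],s["gripper_width"])
plan(.54,.148,.25,np.pi)
E
```

```text
[ 0.41851466 -0.09886719  0.24643063] 2.819242248834214 [ 0.34981156  0.18243964 -1.37543115] 0.04458764689711834
turn units -3.22; after turn, shift mm x -121.5 y 246.9 z -3.6 units [-0.243   0.4937 -0.0071]
```

Emit:
{"fn": "jog_arm", "kwargs": {"series": [[0,0,0,-0.8,1],[0,0,0,-0.8,1],[0,0,0,-0.8,1],[0,0,0,-0.6,1],[0,0,0,-0.22,1],[-0.02,0.032,-0.0134,0,1],[-0.04,0.064,-0.0267,0,1],[-0.04,0.064,-0.0267,0,1],[-0.04,0.064,-0.0267,0,1],[-0.023,0.034,-0.0134,0,1],[0,0,0,0,1],[0,0,0,0,1],[0,0,0,0,1]]}}

```text
t: 7.53
tcp_pos: [0.5002, 0.0299, 0.2992]
eef_rot: [0.003, 1.0, -0.0, -0.0]
force: [0.3, -0.1, -2.4]
gripper_width: 0.0439
grasp_force: 62.0
```

```bash
python3 - <<'E'
from h import *
import pickle
w=snapshot("wrist"); c=snapshot("scene"); pickle.dump((w,c),open("w2.pkl","wb"))
s=sense(); print(s["tcp_pos"],psi(),s["gripper_width"])
b=lambda i:cv2.cvtColor(i,cv2.COLOR_RGB2BGR)
u,v=proj(w,[.71,.148,.148]);print(u,v)
u,v=proj(c,[.62,.09,.2]);print(u,v);x0,y0=int(u)-60,int(v)-55
print(x0,y0)
A=cv2.resize(b(c["image"][y0:y0+100,x0:x0+133]),(798,600),interpolation=cv2.INTER_CUBIC)
cv2.imwrite("pics/c2.png",A); save(w,"w2")
E
```

```text
[0.49998805 0.02944859 0.29932626] 3.1352638285481786 0.04442509907089522
411.26673647558647 338.5010177259528
237.43136248020963 190.10003268380152
177 135
```

View pics/w2.png

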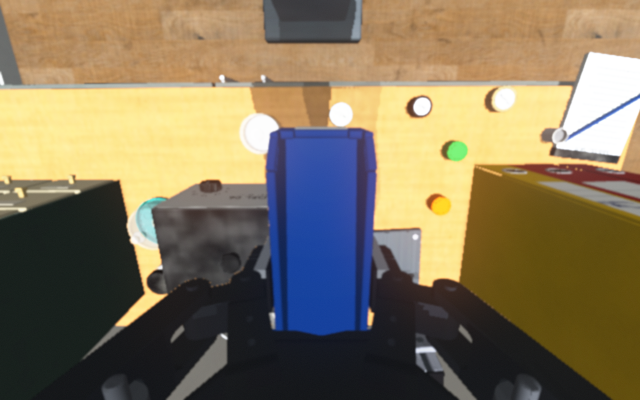

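The wrist view shows the chute held straight (walls 269–374 px, centre 321) and the black tin at (421,106); the fingers hide the screws. The scene crop is next.

View pics/c2.png

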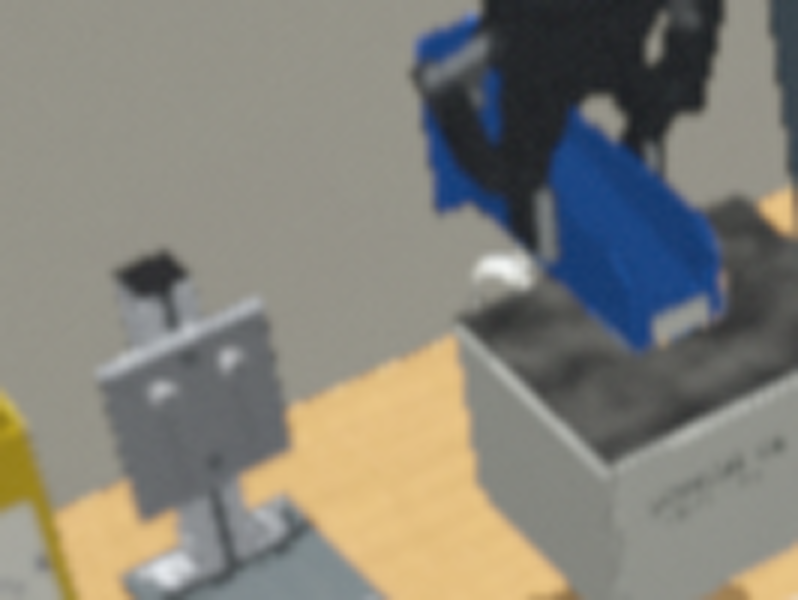

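The crop shows the grey plate's front corners at about (100,378), (268,306), (292,440) and (148,520), and the screw heads at (163,392) and (232,360). The bath's near top corner is at (460,325).

```bash
python3 - <<'E'
from h import *
import pickle
w,C=pickle.load(open("w2.pkl","rb")); S=pickle.load(open("s0.pkl","rb"))["side"]
P=lambda U,V:((U+.5)/6-.5+177,(V+.5)/6-.5+135)
o=[((-.0106,.019,0),163,392),((-.0106,-.019,0),232,360),((0,.045,.022),100,378),((0,-.045,.022),266,305),((0,-.045,-.078),291,441),((0,.045,-.078),147,520)]
obs=[(C,p,*P(u,v)) for p,u,v in o]
x,r=fit(obs,[.6,.25,.15,.3]); print("screws",x,r)
print("bath corner",at_z(C,*P(460,325),.135), at_z(C,*P(610,470),.135))
print("black w", at_z(w,421.5,106,.025))
h=S["image"]; print(proj(S,x[:3]))
# side view of plate, enlarged
cv2.imwrite("pics/t.png",0*h[:2,:2])
for v in range(134,178,3): print(v,[tuple(int(k) for k in h[v,u]) for u in range(352,374,2)])
E
```

```text
screws [0.72729743 0.14351063 0.13404844 0.05711833] [0.8 0.7 0.7 0.9 0.6 0.7]
bath corner [0.6729001  0.01517695 0.135     ] [0.52929666 0.01481931 0.135     ]
black w [0.41739023 0.17448548 0.025     ]
[365.96032594 157.0639979 ]
134 [(140, 105, 0), (140, 105, 0), (137, 103, 0), (136, 102, 0), (136, 102, 0), (137, 102, 0), (137, 103, 0), (137, 101, 0), (138, 104, 0), (138, 104, 0), (137, 102, 0)]
137 [(138, 102, 0), (136, 102, 0), (137, 102, 0), (134, 101, 0), (116, 87, 4), (24, 21, 24), (21, 19, 22), (22, 20, 23), (47, 37, 20), (136, 103, 0), (138, 103, 0)]
140 [(138, 104, 0), (137, 103, 0), (138, 104, 0), (136, 102, 0), (130, 104, 54), (72, 70, 75), (54, 52, 56), (29, 29, 31), (110, 107, 112), (114, 103, 89), (136, 101, 0)]
143 [(138, 105, 0), (140, 105, 0), (68, 66, 73), (170, 166, 173), (81, 81, 85), (113, 112, 120), (116, 114, 122), (44, 46, 49), (128, 126, 135), (118, 107, 94), (136, 102, 0)]
146 [(139, 105, 0), (138, 103, 0), (46, 47, 49), (72, 72, 76), (160, 157, 168), (119, 118, 126), (110, 110, 117), (52, 52, 56), (128, 127, 135), (115, 102, 90), (136, 103, 0)]
149 [(140,
[... 948 characters left out ...]
2), (75, 60, 33), (136, 102, 0), (137, 102, 0)]
167 [(138, 104, 0), (132, 99, 5), (45, 45, 48), (48, 47, 51), (58, 56, 62), (77, 76, 81), (80, 78, 83), (80, 79, 83), (120, 111, 100), (135, 102, 0), (138, 103, 0)]
170 [(135, 102, 0), (136, 102, 0), (120, 91, 19), (47, 46, 50), (61, 60, 64), (82, 83, 88), (42, 44, 46), (127, 125, 133), (150, 127, 103), (137, 102, 0), (137, 103, 0)]
173 [(54, 67, 59), (57, 71, 63), (59, 72, 64), (56, 70, 63), (59, 72, 64), (62, 74, 66), (63, 76, 68), (62, 73, 65), (61, 73, 65), (64, 76, 69), (68, 80, 71)]
176 [(62, 76, 68), (62, 76, 69), (67, 80, 71), (71, 81, 74), (73, 84, 76), (74, 85, 78), (73, 85, 77), (70, 83, 73), (65, 79, 70), (61, 76, 68), (60, 76, 68)]
```

```bash
python3 - <<'E'
from h import *
import pickle
w,C=pickle.load(open("w2.pkl","rb")); S=pickle.load(open("s0.pkl","rb"))["side"]
g=lambda s,x,y:cv2.resize(cv2.cvtColor(s["image"][y:y+50,x:x+33],cv2.COLOR_RGB2BGR),(396,600),interpolation=cv2.INTER_CUBIC)
cv2.imwrite("pics/c3.png",np.hstack([g(S,345,130),g(C,192,172)]))
E
```

```text
(no output)
```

View pics/c3.png

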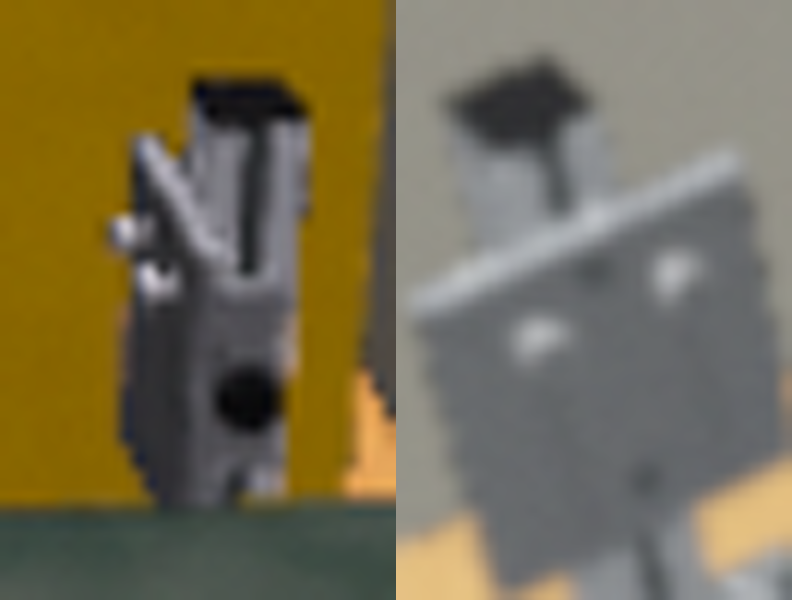

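The left panel (side) shows the heads at (127,232) and (157,275). The right panel (scene) shows them at (541,338) and (677,275), and the plate corners are clear.

```bash
python3 - <<'E'
from h import *
import pickle
w,C=pickle.load(open("w2.pkl","rb")); S=pickle.load(open("s0.pkl","rb"))["side"]
P=lambda U,V,x,y:((U+.5)/12-.5+x,(V+.5)/12-.5+y)
sc=[((-.0086,.019,0),541,340),((-.0086,-.019,0),677,276),((0,.045,.022),412,312),((0,-.045,.022),745,168),((0,-.045,-.078),787,458),((0,.045,-.078),500,590)]
sd=[((-.0086,.019,0),127,232),((-.0086,-.019,0),157,275),((0,.045,.022),135,142),((0,-.045,.022),205,262)]
o1=[(C,p,*P(u-396,v,192,172)) for p,u,v in sc]; o2=[(S,p,*P(u,v,345,130)) for p,u,v in sd]
for o in (o1,o2,o1+o2,o1[:2]+o2[:2]): print("screws",*fit(o,[.7,.15,.14,.1]))
for i,j in ((0,0),(1,1),(2,2),(3,3)):
    a=o1[i];b=o2[j];print(a[1],tri((C,a[2],a[3]),(S,b[2],b[3])))
for l,(a,b) in {"cap far-left":((445,103),(193,80)),"capR near":((505,145),(197,115))}.items(): pass
print("cap scene left/right/near/far",[at_z(C,*P(u-396,v,192,172),.204).round(4) for u,v in ((445,103),(592,100),(505,145),(545,52))])
print("cap side",[at_z(S,*P(u,v,345,130),.204).round(4) for u,v in ((193,80),(283,80),(308,118),(197,115))])
E
```

```text
screws [0.73452967 0.14261284 0.12758222 0.02291181] [0.5 0.9 0.6 0.8 0.8 0.3]
screws [0.73292526 0.32204422 0.07982589 0.08939033] [0.4 0.6 0.1 1. ]
screws [0.70209442 0.15213197 0.15375442 0.04804841] [0.7 0.7 0.4 0.8 1.3 1.2 0.2 0.9 1.  1. ]
screws [0.70212444 0.15222267 0.15611991 0.06897569] [0.1 0.  0.4 0.3]
(-0.0086, 0.019, 0) [0.69249763 0.1702786  0.15529144]
(-0.0086, -0.019, 0) [0.69452602 0.13294746 0.15683721]
(0, 0.045, 0.022) [0.6985786  0.19703321 0.1733137 ]
(0, -0.045, 0.022) [0.70336652 0.10650028 0.17259826]
cap scene left/right/near/far [array([0.7334, 0.1675, 0.204 ]), array([0.7121, 0.1381, 0.204 ]), array([0.7084, 0.1628, 0.204 ]), array([0.7378, 0.1389, 0.204 ])]
cap side [array([0.7078, 0.1651, 0.204 ]), array([0.734 , 0.1638, 0.204 ]), array([0.7357, 0.1343, 0.204 ]), array([0.7044, 0.1382, 0.204 ])]
```

```bash
python3 - <<'E'
from h import *
plan(.597,.146,.110,np.pi+.05)
E
```

```text
turn units -0.56; after turn, shift mm x -102.7 y 111.6 z 189.3 units [-0.2054  0.2231  0.3787]
```

Emit:
{"fn": "jog_arm", "kwargs": {"series": [[0,0,0,-0.56,1],[-0.025,0.027,0,0,1],[-0.045,0.049,0,0,1],[-0.045,0.049,0,0,1],[-0.045,0.049,0,0,1],[-0.0454,0.0491,0,0,1],[0,0,0.02,0,1],[0,0,0.045,0,1],[0,0,0.06,0,1],[0,0,0.06,0,1],[0,0,0.06,0,1],[0,0,0.06,0,1],[0,0,0.045,0,1],[0,0,0.0287,0,1],[0,0,0,0,1],[0,0,0,0,1],[0,0,0,0,1],[0,0,0,0,1]]}}

```text
t: 9.13
tcp_pos: [0.5984, 0.1469, 0.1118]
eef_rot: [-0.025, 1.0, 0.0, 0.001]
force: [0.1, 0.5, -2.2]
gripper_width: 0.0447
grasp_force: 61.8
```

```bash
python3 - <<'E'
from h import *
import pickle
C=snapshot("scene"); S=snapshot("side"); pickle.dump((S,C),open("w3.pkl","wb"))
s=sense(); t=s["tcp_pos"]; a=psi()-np.pi; print(t,a,s["gripper_width"],s["force"])
Rz=R.from_euler("z",a).as_matrix()
for p in [(65,38,90),(65,-38,90),(65,38,0),(65,-38,0),(69,-38,90),(69,38,90)]:
    q=t+[0,0,-.0124]+Rz@(np.array(p)/1e3); print(p,"C",proj(C,q).round(1),"S",proj(S,q).round(1))
q=np.array([.701,.1515,.1535]); print("scr C",proj(C,q),"S",proj(S,q))
def g(s,x,y,w,h,k): return cv2.resize(cv2.cvtColor(s["image"][y:y+h,x:x+w],cv2.COLOR_RGB2BGR),(w*k,h*k),interpolation=cv2.INTER_CUBIC)
cv2.imwrite("pics/c4.png",np.hstack([g(S,325,125,40,60,10),g(C,187,165,40,60,10)]))
E
```

```text
[0.59821527 0.14710786 0.11150906] -6.232237723396829 0.04438200325305333 [-0.45978287 -0.8715048  -2.00790026]
(65, 38, 90) C [200.2 199.2] S [346.2 138. ]
(65, -38, 90) C [223.8 188.3] S [350.5 146.3]
(65, 38, 0) C [206.3 222.2] S [345.2 161.2]
(65, -38, 0) C [228.5 211.1] S [349.2 170.3]
(69, -38, 90) C [223.1 187.7] S [351.6 146.3]
(69, 38, 90) C [199.6 198.5] S [347.3 137.9]
scr C [208.52640858 196.66133374] S [358.50736635 151.21092741]
```

View pics/c4.png

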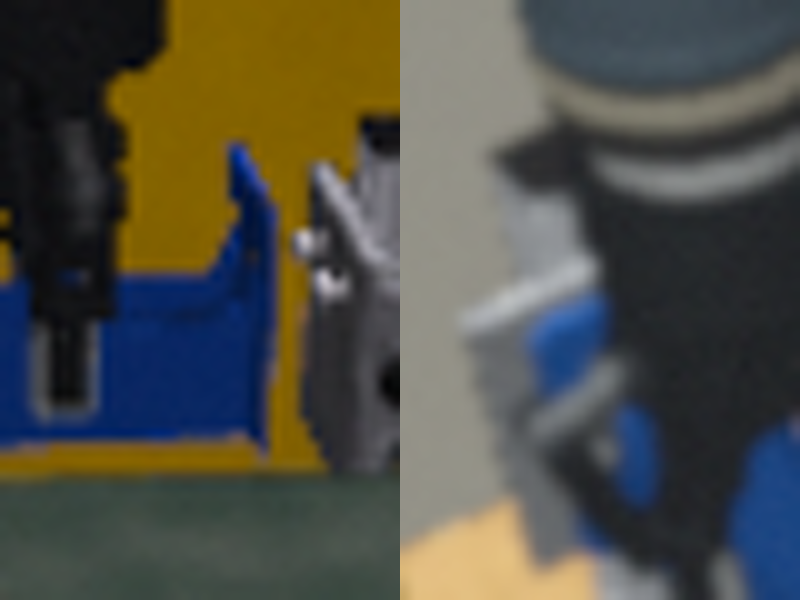

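The side panel shows the chute's plate (top corners (237,143) and (270,205)) about 20 mm in front of the screw heads at (308,243) and (332,285). The scene panel agrees to about 2 mm, with the chute slightly high, so I lower it 1.5 mm and advance gently.

Emit:
{"fn": "jog_arm", "kwargs": {"series": [[0,0,0.003,0,1],[-0.016,0,0,0,1],[-0.016,0,0,0,1],[-0.01,0,0,0,1],[-0.004,0,0,0,1],[-0.004,0,0,0,1],[-0.004,0,0,0,1],[0,0,0,0,1],[0,0,0,0,1]]}}

```text
t: 9.98
tcp_pos: [0.6244, 0.1485, 0.1085]
eef_rot: [-0.026, 1.0, 0.0, -0.0]
force: [0.1, -0.5, -1.5]
gripper_width: 0.0445
grasp_force: 61.8
```

Emit:
{"fn": "jog_arm", "kwargs": {"series": [[-0.004,0,0,0,1],[-0.004,0,0,0,1],[0,0,0,0,1],[0,0,0,0,1]]}}

```text
t: 10.32
tcp_pos: [0.6261, 0.1484, 0.1083]
eef_rot: [-0.026, 1.0, -0.0, -0.002]
force: [-9.5, -1.0, 0.6]
gripper_width: 0.0444
grasp_force: 62.9
```

Emit:
{"fn": "jog_arm", "kwargs": {"series": [[-0.004,0,0,0,1],[-0.004,0,0,0,1],[0,0,0,0,1],[0,0,0,0,1]]}}

```text
t: 10.65
tcp_pos: [0.6262, 0.1483, 0.1081]
eef_rot: [-0.026, 1.0, -0.0, -0.006]
force: [-25.3, -1.7, 10.7]
gripper_width: 0.0439
grasp_force: 63.9
```

```bash
cat >> h.py <<'E'
def asc(s,x0,x1,y0,y1):
    I=s["image"].astype(int)
    for v in range(y0,y1):
        L=""
        for u in range(x0,x1):
            r,g,b=I[v,u]; L+= "B" if b>r+30 and b>g+20 else "y" if r>b+40 else "#" if r<35 else "W" if r>120 else "g"
        print(v,L)
E
python3 - <<'E'
from h import *
s=sense();print(s["wrist_torque"],s["force"])
S=snapshot("side"); print("cols 340.."); asc(S,340,376,134,172)
E
```

```text
[-0.40464311  4.2542378   0.03673159] [-25.27655518  -1.69145248  10.72476623]
cols 340..
134 ####yyyyyyyyyyyyyyyyyyyyyyyyyyyyyyyy
135 ####yyyyyyyyyyyyyyyyyyyyyyyyyyyyyyyy
136 ####yyyyyyyyyyyyyyyyyyyyyyyyyyyyyyyy
137 ####gyyyyyyyyyyyyyyyy#######gyyyyyyy
138 gg###yyyyyyyyyyyyyyyyg#######gyyyyyy
139 ggg##yyyyyyyyyyyyyyyyg########yyyyyy
140 ggg##yyyyyyyyyyy#yyyygggg##ggggyyyyy
141 ggg##yyyyyyyyyyyBBgyygggggggWgWyyyyy
142 #ggggyyyyyyyyyygBBBygggWggggWgWyyyyy
143 #ggggyyyyyyyyyyBBBBggWgWggggWggyyyyy
144 #ggg#gyyyyyyyyyBBBBBgggWggggWggyyyyy
145 #ggg#gyyyyyyyyyBBBBBgggWggggWggyyyyy
146 ##gg#yyyyyyyyyyBBBBBBgggggggWggyyyyy
147 ##gg#yyyyyyyyyy#BBBBBBWWgggggggyyyyy
148 #gg##yyyyyyyyyggBBBBBBWWg#ggWgyyyyyy
149 #####yyyyyyyyygggBBBBgggggggWWyyyyyy
150 #####yyyyyyyyyggBBBBBgggggggWWyyyyyy
151 #####yyyyyyyyygBBBBBBgggWgggWWyyyyyy
152 ####gyyyyyyyggBBBgBBBggggggWgWyyyyyy
153 BB###ggggBBBBBBBgggBBgggWggWgWyyyyyy
154 B####BBBBBBBBBBBgggBBgggggggggyyyyyy
155 #####BBBBBBBBBBBggBBBgggggggggyyyyyy
156 #####BBBBBBBBBBBBBBBBggggggggWyyyyyy
157 ####BBBBBBBBBBBBBBBBBggggggggyyyyyyy
158 ##gBBBBBBBBBBBBBBBBBBgggggggWyyyyyyg
159 #ggBBBBBBBBBBBBBBBBBBgggggggWyyyyyyg
160 #ggBBBBBBBBBBBBBBBBBBggggggggyyyyyyy
161 #ggBBBBBBBBBBBBBBBBBBggg###ggyyyyyyy
162 #gBBBBBBBBBBBBBBBBBBggg#####yyyyyyyy
163 #gBBBBBBBBBBBBBBBBBBggg#####yyyyyyyy
164 #gBBBBBBBBBBBBBBBBBBggg#####yyyyyyyy
165 #gBBBBBBBBBBBBBBBBBBgggg###ggyyyyyyy
166 ggBBBBBBBBBBBBBBBBBBgggggggggyyyyyyy
167 BBBBBBBBBBBBBBBBBBBBgggggggggyyyyyyy
168 BBBBBBBBBBBBBBBBBBBBgggggggggyyyyyyy
169 BBBBBBBggyyyyyyygBBBggggggggWyyyyyyy
170 yyyyyyyyyyyyyyyyygBBggggggWWyyyyyyyy
171 yyyyyyyyyyyyyyyyyygggggggyggyyyyyyyy
```

The pixel map shows both heads (grey) standing through the blue plate, at about (355,149) and (357,153), so the plate is flush against the mount. I relieve the push and lower it.

Emit:
{"fn": "jog_arm", "kwargs": {"series": [[0.004,0,0,0,1],[0.005,0,0,0,1],[0,0,0.005,0,1],[0,0,0.005,0,1],[0,0,0.005,0,1],[0,0,0.005,0,1],[0,0,0,0,1],[0,0,0,0,1]]}}

```text
t: 11.37
tcp_pos: [0.6263, 0.1484, 0.0982]
eef_rot: [-0.026, 1.0, -0.0, -0.002]
force: [-6.6, -1.6, -2.2]
gripper_width: 0.0444
grasp_force: 62.8
```

Descending freely, so I continue.

Emit:
{"fn": "jog_arm", "kwargs": {"series": [[0,0,0.004,0,1],[0,0,0.004,0,1],[0,0,0.004,0,1],[0,0,0,0,1],[0,0,0,0,1]]}}

```text
t: 11.78
tcp_pos: [0.6261, 0.1484, 0.0932]
eef_rot: [-0.026, 1.0, -0.0, -0.001]
force: [-10.8, -1.5, 7.6]
gripper_width: 0.0441
grasp_force: 63.8
```

Emit:
{"fn": "jog_arm", "kwargs": {"series": [[0,0,0.004,0,1],[0,0,0.002,0,1],[0,0,0,0,1],[0,0,0,0,1]]}}

```text
t: 12.12
tcp_pos: [0.6257, 0.1484, 0.0915]
eef_rot: [-0.026, 1.0, -0.0, -0.001]
force: [-16.8, -2.3, 18.3]
gripper_width: 0.0443
grasp_force: 65.4
```

Emit:
{"fn": "jog_arm", "kwargs": {"series": [[0.004,0,0,0,1],[0,0,0,0,1],[0,0,0.004,0,1],[0,0,0,0,1],[0,0,0,0,1]]}}

```text
t: 12.53
tcp_pos: [0.6256, 0.1484, 0.0908]
eef_rot: [-0.026, 1.0, 0.0, 0.001]
force: [-12.1, -1.9, 24.2]
gripper_width: 0.0446
grasp_force: 66.2
```

```bash
python3 - <<'E'
from h import *
s=sense();print(s["wrist_torque"],s["force"],s["tcp_pos"])
S=snapshot("side"); print("cols 340.."); asc(S,340,376,138,176)
E
```

```text
[-0.61230351  2.01747684  0.06192376] [-12.05512303  -1.9277366   24.21057594] [0.62555254 0.14839944 0.09079521]
cols 340..
138 ###gyyyyyyyyyyyyyyyyyg#######gyyyyyy
139 ###yyyyyyyyyyyyyyyyyyg########yyyyyy
140 ###yyyyyyyyyyyyyyyyyygggg##ggggyyyyy
141 ###gyyyyyyyyyyyygWyyygggggggWgWyyyyy
142 ####yyyyyyyyyyyygWWygggWggggWgWyyyyy
143 gg##yyyyyyyyyyyBgWWWgWgWggggWggyyyyy
144 gg##yyyyyyyyyyyBBgWWggggggggWggyyyyy
145 gg##yyyyyyyyyyyBBBgWWggggggggggyyyyy
146 gg##yyyyyyyyyyyBBBgWWggWggggWggyyyyy
147 gg##yyyyyyyyyygBBBBgWWWWggggWggyyyyy
148 ggg#gyyyyyyyyygWBBBggWWWggggWgyyyyyy
149 gggg#yyyyyyyyygWBBBggWWgg#ggWWyyyyyy
150 ggg##yyyyyyyyyggBBBBggggggggWWyyyyyy
151 #gg#gyyyyyyyyyygBBBBggggWgggWWyyyyyy
152 #gg#gyyyyyyyyygBggBBgggggggWWWyyyyyy
153 ####yyyyyyyyyygBggBBggggWggWgWyyyyyy
154 ####yyyyyyyyyygBggBBggggggggggyyyyyy
155 ####yyyyyyyyygBBggBBggggggggggyyyyyy
156 ####yyyyyygggBBBBBBBgggggggggWyyyyyy
157 ####ggggBBBBBBBBBBBBgggggggggyyyyyyy
158 ####BBBBBBBBBBBBBBBBggggggggWyyyyyyg
159 ####BBBBBBBBBBBBBBBBgggggggggyyyyyyg
160 ####BBBBBBBBBBBBBBBBgggggggggyyyyyyy
161 ####BBBBBBBBBBBBBBBBgggg###ggyyyyyyy
162 ##gBBBBBBBBBBBBBBBBBggg#####yyyyyyyy
163 #gBBBBBBBBBBBBBBBBBBggg#####yyyyyyyy
164 #gBBBBBBBBBBBBBBBBBBggg#####yyyyyyyy
165 #gBBBBBBBBBBBBBBBBBBgggg###ggyyyyyyy
166 #gBBBBBBBBBBBBBBBBBBgggggggggyyyyyyy
167 #gBBBBBBBBBBBBBBBBBBgggggggggyyyyyyy
168 #gBBBBBBBBBBBBBBBBBBgggggggggyyyyyyy
169 #gBBBBBBBBBBBBBBBBBBggggggggWyyyyyyy
170 ggBBBBBBBBBBBBBBBBBBggggggWWyyyyyyyy
171 BBBBBBBBBBBBBBBBBBBBggggggggyyyyyyyy
172 gggggg#ggg####gg#g#ggggggggggggggggg
173 gggggggggggggggggggggggggggggggggggg
174 gggggggggggggggggggggggggggggggggggg
175 gggggggggggggggggggggggggggggggggggg
```

Emit:
{"fn": "jog_arm", "kwargs": {"series": [[0.003,0,-0.004,0,1],[0,0,-0.002,0,1],[0,0,0,0,1],[0,0,0,0,1]]}}

```text
t: 12.92
tcp_pos: [0.6255, 0.1486, 0.0914]
eef_rot: [-0.026, 1.0, 0.0, 0.001]
force: [0.8, -0.7, 5.8]
gripper_width: 0.044
grasp_force: 63.7
```

Emit:
{"fn": "jog_arm", "kwargs": {"series": [[0,0,0,0,-1],[0,0,0,0,-1],[0,0,0,0,-1],[0,0,0,0,-1],[0,0,0,0,-1],[0,0,0,0,-1],[0,0,0,0,-1],[0,0,0,0,-1],[0,0,-0.02,0,-1],[0,0,-0.04,0,-1],[0,0,-0.06,0,-1],[0,0,-0.07,0,-1],[0,0,-0.07,0,-1],[0,0,-0.07,0,-1],[0,0,-0.06,0,-1],[0,0,0,0,-1]]}}

```text
t: 14.25
tcp_pos: [0.6261, 0.1488, 0.2934]
eef_rot: [-0.026, 1.0, 0.001, 0.005]
force: [0.5, 0.4, 0.5]
gripper_width: 0.0859
grasp_force: 0.0
```

```bash
python3 - <<'E'
from h import *
s=sense();print(s["tcp_pos"],psi())
S=snapshot("side"); asc(S,340,376,140,172)
plan(.4175,.1745,.20,-np.pi/2+.051)
E
```

```text
[0.62605606 0.14883181 0.29344597] -3.0903875197673396
140 yyyyyyyyyyyyyyyyyyyyygggg##ggggyyyyy
141 yyyyyyyyyyyyyyyygWyyygggggggWgWyyyyy
142 yyyyyyyyyyyyyyyygWWygggWggggWWWyyyyy
143 yyyyyyyyyyyyyyygBWWWgWggggggWggyyyyy
144 yyyyyyyyyyyyyyyBBgWWggggggggWggyyyyy
145 yyyyyyyyyyyyyyyBB#gWWgggggggWggyyyyy
146 yyyyyyyyyyyyyyyBBBggWggggggggggyyyyy
147 yyyyyyyyyyyyyyyBBB#ggWWggggggggyyyyy
148 yyyyyyyyyyyyyyggBBBgggWgg#ggWgyyyyyy
149 yyyyyyyyyyyyyyggBBBggggggggggWyyyyyy
150 yyyyyyyyyyyyyyggBBBBggggggggWWyyyyyy
151 yyyyyyyyyyyyyyygBBBBggggWggggWyyyyyy
152 yyyyyyyyyyyyyygBggBBgggggggWgWyyyyyy
153 yyyyyyyyyyyyyygBggBBggggWggWgWyyyyyy
154 yyyyyyyyyyyyyyBBggBBggggggggggyyyyyy
155 yyyyyyyyyyyyygBBggBBggggggggggyyyyyy
156 yyyyyyyggggggBBBBBBBgggggggggWyyyyyy
157 ggggggBBBBBBBBBBBBBBgggggggggyyyyyyy
158 BBBBBBBBBBBBBBBBBBBBggggggggWyyyyyyg
159 BBBBBBBBBBBBBBBBBBBBgggggggggyyyyyyg
160 BBBBBBBBBBBBBBBBBBBBgggggggggyyyyyyy
161 BBBBBBBBBBBBBBBBBBBBgggg###ggyyyyyyy
162 BBBBBBBBBBBBBBBBBBBBggg#####yyyyyyyy
163 BBBBBBBBBBBBBBBBBBBBggg#####yyyyyyyy
164 BBBBBBBBBBBBBBBBBBBBggg#####gyyyyyyy
165 BBBBBBBBBBBBBBBBBBBBgggg###ggyyyyyyy
166 BBBBBBBBBBBBBBBBBBBBgggggggggyyyyyyy
167 BBBBBBBBBBBBBBBBBBBBgggggggggyyyyyyy
168 BBBBBBBBBBBBBBBBBBBBgggggggggyyyyyyy
169 BBBBBBBBBBBBBBBBBBBBggggggggWyyyyyyy
170 BBBBBBBBBBBBBBBBBBBBgggggggWyyyyyyyy
171 BBBBBBBBBBBBBBBBBBBBgggggyggyyyyyyyy
turn units -15.71; after turn, shift mm x -36.3 y 206.6 z 90.3 units [-0.0727  0.4133  0.1807]
```

Emit:
{"fn": "jog_arm", "kwargs": {"series": [[0,0,0,-0.71,-1],[0,0,0,-1,-1],[0,0,0,-1,-1],[0,0,0,-1,-1],[0,0,0,-1,-1],[0,0,0,-1,-1],[0,0,0,-1,-1],[0,0,0,-1,-1],[0,0,0,-1,-1],[0,0,0,-1,-1],[0,0,0,-1,-1],[0,0,0,-1,-1],[0,0,0,-1,-1],[0,0,0,-1,-1],[0,0,0,-1,-1],[0,0,0,-1,-1],[0,0,0,0,-1]]}}

```text
t: 15.72
tcp_pos: [0.6241, 0.1484, 0.2852]
eef_rot: [0.727, -0.687, -0.0, 0.0]
force: [0.9, -0.3, 0.2]
gripper_width: 0.0855
grasp_force: 0.0
```

Emit:
{"fn": "jog_arm", "kwargs": {"series": [[-0.006,0.035,0,0,-1],[-0.012,0.07,0,0,-1],[-0.012,0.07,0,0,-1],[-0.012,0.07,0,0,-1],[-0.012,0.07,0,0,-1],[-0.012,0.065,0.04,0,-1],[-0.006,0.033,0.07,0,-1],[0,0,0.06,0,-1],[0,0,0.01,0,-1],[0,0,0,0,-1],[0,0,0,0,-1]]}}

```text
t: 16.63
tcp_pos: [0.4172, 0.174, 0.1967]
eef_rot: [0.724, -0.689, 0.0, -0.0]
force: [0.3, -0.0, 0.8]
gripper_width: 0.0852
grasp_force: 0.0
```

```bash
python3 - <<'E'
from h import *
import pickle
w=snapshot("wrist"); pickle.dump(w,open("w5.pkl","wb")); save(w,"w5")
s=sense();print(s["tcp_pos"],psi(),s["q"].round(2))
print(proj(w,[.4175,.1745,.025]))
E
```

```text
[0.41775214 0.17411763 0.19709814] -1.5208591242089722 [ 0.39  0.13 -0.24  1.2   0.   -1.23]
[320.64291468 179.18764953]
```

View pics/w5.png

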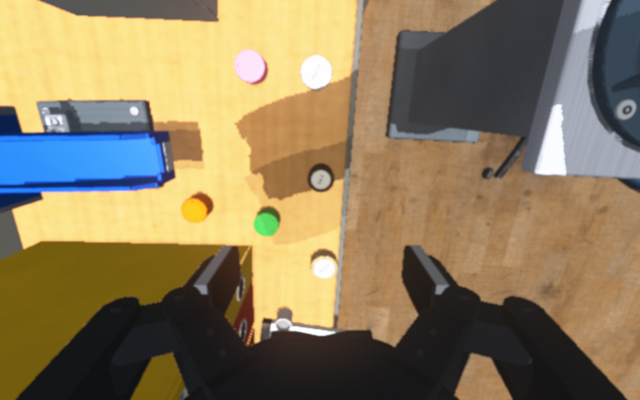

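The black tin (dark ring, pale label) is at (320,180), against a prediction of (320.6,179.2), so I go straight down.

Emit:
{"fn": "jog_arm", "kwargs": {"series": [[0,0,0.03,0,-1],[0,0,0.06,0,-1],[0,0,0.07,0,-1],[0,0,0.07,0,-1],[0,0,0.07,0,-1],[0,0,0.05,0,-1],[0,0,0.022,0,-1],[0,0,0.008,0,-1],[0,0,0,0,-1],[0,0,0,0,1],[0,0,0,0,1],[0,0,0,0,1],[0,0,0,0,1],[0,0,0,0,1],[0,0,0,0,1],[0,0,0,0,1],[0,0,0,0,1],[0,0,0,0,1],[0,0,0,0,1],[0,0,0,0,1]]}}

```text
t: 18.35
tcp_pos: [0.4169, 0.174, 0.0067]
eef_rot: [0.725, -0.689, 0.0, -0.001]
force: [-1.5, -0.6, 9.8]
gripper_width: 0.0283
grasp_force: 58.4
```

```bash
python3 - <<'E'
from h import *
s=sense();print(s["tcp_pos"],psi())
E
```

```text
[0.41694482 0.17404626 0.00669812] -1.5193850669799425
```

Emit:
{"fn": "jog_arm", "kwargs": {"series": [[0,0,-0.01,0,1],[0,0,-0.03,0,1],[0,0,-0.06,0,1],[0,0,-0.07,0,1],[0,0,-0.07,0,1],[0,0,-0.07,0,1],[0,0,-0.07,0,1],[0,0,-0.06,0,1],[0,0,-0.03,0,1],[0,0,0,0,1]]}}

```text
t: 19.18
tcp_pos: [0.4178, 0.1744, 0.2446]
eef_rot: [0.725, -0.689, 0.001, -0.003]
force: [-0.0, 0.4, -0.2]
gripper_width: 0.0278
grasp_force: 59.2
```

```bash
python3 - <<'E'
from h import *
s=sense();print(s["tcp_pos"],psi(),s["gripper_width"])
plan(.6255-.005,.1485,.16,-np.pi/2+.051)
E
```

```text
[0.41778856 0.17441062 0.244622  ] -1.5193248778555488 0.027810401455384923
turn units 0.00; after turn, shift mm x 36.2 y -201.1 z 84.6 units [ 0.0724 -0.4023  0.1692]
```

Emit:
{"fn": "jog_arm", "kwargs": {"series": [[0.006,-0.03,0,0,1],[0.0124,-0.07,0,0,1],[0.0124,-0.07,0,0,1],[0.0124,-0.07,0,0,1],[0.0124,-0.07,0,0,1],[0.0124,-0.06,0,0,1],[0.0044,-0.032,0,0,1],[0,0,0,0,1],[0,0,0,0,1],[0,0,0,0,1]]}}

```text
t: 20.02
tcp_pos: [0.618, 0.148, 0.2399]
eef_rot: [0.725, -0.689, -0.001, 0.001]
force: [-0.7, -0.3, 0.1]
gripper_width: 0.0283
grasp_force: 59.3
```

```bash
python3 - <<'E'
from h import *
import pickle
w=snapshot("wrist"); pickle.dump(w,open("w6.pkl","wb")); save(w,"w6")
s=sense(); t=s["tcp_pos"]; print(t,psi())
Rz=R.from_euler("z",.051).as_matrix()
for p in [(65,38,90),(65,-38,90),(-54,22.5,46),(-54,-22.5,46),(30,22.5,46),(30,-22.5,46)]:
    print(p,proj(w,np.array([.6255,.1485,.079])+Rz@(np.array(p)/1e3)).round(1))
b=cv2.cvtColor(w["image"],cv2.COLOR_RGB2BGR); cv2.imwrite("pics/w6.png",b)
E
```

```text
[0.61790266 0.14809611 0.24043835] -1.519069595007909
(65, 38, 90) [235.7 249.7]
(65, -38, 90) [226.9 161.1]
(-54, 22.5, 46) [367.6 214.4]
(-54, -22.5, 46) [370.  169.6]
(30, 22.5, 46) [282.6 214.4]
(30, -22.5, 46) [280.8 169.6]
```

View pics/w6.png

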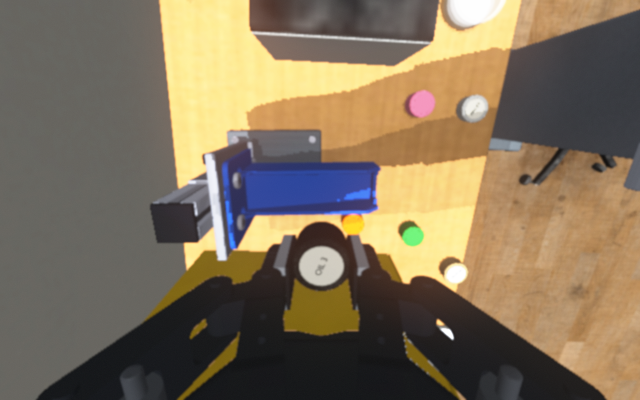

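The wrist view shows the tin held upright at (322,265) and the chute with both screw heads in front of its plate at (238,180) and (240,222). I now measure the walls numerically.

```bash
python3 - <<'E'
from h import *
import pickle
w=pickle.load(open("w6.pkl","rb")); I=w["image"].astype(int)
m=(I[...,2]-np.maximum(I[...,0],I[...,1])>25)
for u in (260,280,300,320,340,360,370): 
    v=np.where(m[150:225,u])[0]+150; print(u,v.min(),v.max(), "mid->world z.125",at_z(w,u,(v.min()+v.max()+1)/2-.5,.125).round(4), [at_z(w,u,k,.125)[1].round(4) for k in (v.min()-.5,v.max()+.5)])
    if u in (300,340): print([tuple(I[k,u]) [2] for k in range(158,220)])
for v in (175,190,205): u=np.where(m[v,250:420])[0]+250; print(v,u.max())
E
```

```text
260 163 214 mid->world z.125 [0.6763 0.1471 0.125 ] [np.float64(0.1219), np.float64(0.1737)]
280 162 214 mid->world z.125 [0.6572 0.1456 0.125 ] [np.float64(0.12), np.float64(0.1727)]
300 162 213 mid->world z.125 [0.638  0.1441 0.125 ] [np.float64(0.119), np.float64(0.1707)]
[np.int64(83), np.int64(82), np.int64(83), np.int64(87), np.int64(95), np.int64(101), np.int64(105), np.int64(106), np.int64(106), np.int64(107), np.int64(108), np.int64(115), np.int64(131), np.int64(150), np.int64(158), np.int64(156), np.int64(152), np.int64(153), np.int64(155), np.int64(156), np.int64(157), np.int64(157), np.int64(157), np.int64(156), np.int64(156), np.int64(158), np.int64(156), np.int64(158), np.int64(158), np.int64(157), np.int64(157), np.int64(156), np.int64(158), np.int64(157), np.int64(157), np.int64(157), np.int64(157), np.int64(156), np.int64(157), np.int64(158), np.int64(157), np.int64(157), np.int64(156), np.int64(158), np.int64(157), np.int64(153), np.int64(140), np.int64(120), np.int64(111), np.int64(108), np.int64(108), np.int64(108), np.int64(117), np.int64(137), np.int64(155), np.
[... 717 characters left out ...]
np.int64(156), np.int64(157), np.int64(157), np.int64(156), np.int64(156), np.int64(157), np.int64(157), np.int64(158), np.int64(156), np.int64(157), np.int64(157), np.int64(162), np.int64(172), np.int64(171), np.int64(146), np.int64(119), np.int64(108), np.int64(107), np.int64(108), np.int64(108), np.int64(108), np.int64(107), np.int64(114), np.int64(163), np.int64(233), np.int64(249), np.int64(247), np.int64(216), np.int64(143), np.int64(104), np.int64(97), np.int64(98), np.int64(103)]
360 163 214 mid->world z.125 [0.5804 0.1421 0.125 ] [np.float64(0.117), np.float64(0.1687)]
370 163 211 mid->world z.125 [0.571  0.1401 0.125 ] [np.float64(0.1165), np.float64(0.165)]
175 375
190 375
205 375
```

Emit:
{"fn": "jog_arm", "kwargs": {"series": [[0,0,0.02,0,1],[0,0,0.05,0,1],[0,0,0.06,0,1],[0,0,0.06,0,1],[0,0,0.035,0,1],[0,0,0.02,0,1],[0,0,0.008,0,1],[0,0,0,0,1],[0,0,0,0,1]]}}

```text
t: 20.82
tcp_pos: [0.6194, 0.1482, 0.1153]
eef_rot: [0.725, -0.689, 0.0, -0.001]
force: [-0.7, 0.3, -0.0]
gripper_width: 0.028
grasp_force: 59.3
```

```bash
python3 - <<'E'
from h import *
import pickle
w=pickle.load(open("w6.pkl","rb"))
print(proj(w,[.6179,.1481,.2404+.0183]))
s=sense();print(s["tcp_pos"],s["force"],s["wrist_torque"])
E
```

```text
[321.30984671 266.36659091]
[0.61941596 0.14824065 0.11533252] [-0.71266224  0.30337992 -0.03243409] [ 0.03135789  0.00293953 -0.048846  ]
```

Free so far, and the tin is centred in the grip. I lower it in small steps until it touches.

Emit:
{"fn": "jog_arm", "kwargs": {"series": [[0,0,0.004,0,1],[0,0,0.003,0,1],[0,0,0,0,1],[0,0,0,0,1]]}}

```text
t: 21.15
tcp_pos: [0.6192, 0.148, 0.111]
eef_rot: [0.725, -0.689, 0.0, -0.0]
force: [-0.0, -0.0, -0.6]
gripper_width: 0.0281
grasp_force: 59.3
```

Emit:
{"fn": "jog_arm", "kwargs": {"series": [[0,0,0.003,0,1],[0,0,0,0,1],[0,0,0,0,1]]}}

```text
t: 21.4
tcp_pos: [0.6191, 0.148, 0.1093]
eef_rot: [0.725, -0.689, 0.0, -0.0]
force: [0.4, -0.9, 0.3]
gripper_width: 0.0283
grasp_force: 59.4
```

Emit:
{"fn": "jog_arm", "kwargs": {"series": [[0,0,0.002,0,1],[0,0,0,0,1],[0,0,0,0,0.25],[0,0,0,0,0.15],[0,0,0,0,0.0],[0,0,0,0,0.0],[0,0,0,0,0.0],[0,0,0,0,0.0]]}}

```text
t: 22.07
tcp_pos: [0.6189, 0.148, 0.108]
eef_rot: [0.725, -0.689, -0.0, 0.0]
force: [0.3, -0.1, -0.3]
gripper_width: 0.0426
grasp_force: 0.0
```

Emit:
{"fn": "jog_arm", "kwargs": {"series": [[0,0.006,0.0004,0,0],[0,0.006,0.0004,0,0],[0,0.006,0.0004,0,0],[0,0.006,0.0004,0,0],[0,0.006,0.0004,0,0],[0,0.006,0.0004,0,0],[0,0.006,0.0004,0,0],[0,0.006,0.0004,0,0],[0,0.006,0.0004,0,0],[0,0.006,0.0004,0,0],[0,0.006,0.0004,0,0],[0,0.006,0.0004,0,0],[0,0.006,0.0004,0,0],[0,0.006,0,0,0],[0,0,0,0,0],[0,0,0,0,0]]}}

```text
t: 23.4
tcp_pos: [0.5769, 0.1459, 0.1056]
eef_rot: [0.725, -0.689, -0.0, -0.0]
force: [-0.2, 0.3, -0.4]
gripper_width: 0.0424
grasp_force: 0.0
```

```bash
python3 - <<'E'
from h import *
w=snapshot("wrist"); S=snapshot("side"); s=sense(); print(s["tcp_pos"],s["force"])
g=cv2.cvtColor(w["image"],cv2.COLOR_RGB2GRAY)
for x in (-.0064,-.04,-.051): print(x, proj(w,[.6255+x,.1485+.051*x,.079+.022+.2154*x+.025]).round(1))
I=w["image"].astype(int)
for v in range(222,300,4): print(v,"".join("L" if I[v,u].min()>130 else "B" if I[v,u,2]>I[v,u,:2].max()+25 else "y" if I[v,u,0]>I[v,u,2]+40 else "#" if I[v,u].max()<45 else "g" for u in range(230,420,3)))
E
```

```text
[0.57718073 0.1458739  0.10563751] [-0.0399727   0.56918675  0.85724447]
-0.0064 [237.2 266.5]
-0.04 [304.8 259.3]
-0.051 [325.6 257.1]
222 BBBBBBBBBBBBBBBBBBBBBBBBBBBBBBBBBBBBBBBBBLyyLyyyyyyyyLLyyyyyyyLL
226 BBBBBBBBBBBBBBBBBBBBBBBBBBBBBBBBBBBBBBBBByyyLLyyyyyyyLLLLLLyyyLL
230 BBBBBBBBBBBBBBBBBBBBBBBBBBBBBBBBBBBBBBBBgyyyLLLyLLyyyLLLLLyyyyyL
234 BBBBBBBBBBBBBBBBBBB#############g##BBBBBgyyyyLyyyyLyyyyLLyyyyyyL
238 BBBBBBBBBBBBBgggg##########gggggggggBBBBgyyyggggyyyyyyyyLyyyyyyL
242 BBBBBBBBBBBBBggg#########gLLLLLLLggggBBBgyyygggggyyyyyyyLLyyyLLL
246 BBBBBBBBBBgggggg#######gLLLLLLLLLLLggBBBgyyygggggggyyyyyyyyyLLLL
250 BBBBBBBBB##gggg###g###gLLLLLLLLLLLLgggBBgyyygggggggggyyyyyyyyLLL
254 BBBBBBBBg#ggggg###B##gLLLLLLLLLLLLLLggBByyyyggggggggggyyLyyyLLLy
258 BBBBBBBggggggg####B##gLLLLLLLLLLLLLgggBByyyyggggggggggyLLLLLLLLL
262 BBBBBBB##ggggg####B##gLLLLLLLLLLLLLggBBByyLygggggggggggyLLLLLLLL
266 BBBBBB###ggggg####BB##LLLLLLLLLLLLgggBBBBLLyggggggggggggyLLLLLLL
270 BBBBB####ggLg#####BB#ggLLLLLLLLLLgggBBBBByLygggggLLgggggyyyyyyyL
274 BBB########gLg####BBB##ggLLLLLLgggBBBBBBgyLygggggLgggggggggggggy
278 BB##ggg####gg####BBBBBB#gggggggggBBBBBBBBLLLyggggggggggggggggggg
282 B################BBBBBBBBBgggBBBBBBBBBBBBLLLyggggggggggggggggggg
286 #################BBBBBBBBBBBBBBBBBBBBBBBBLLLyggggggggggggggggggg
290 ################gBBBBBBBBBBBBBBBBBBBBBBLLLLLLygggggggggggggggggg
294 ################BBBBBBBBBBBBBBBBBBBBBLLLLLLLLygggggggggggggggggg
298 ################BBBBBBBBBBBBBBBBBBBgLLLLLLLLLygggggggggggggggggg
```

Emit:
{"fn": "jog_arm", "kwargs": {"series": [[0,0.006,0,0,0],[0,0.006,0,0,0],[0,0.003,0,0,0],[0,0.003,0,0,0],[0,0,0,0,0],[0,0,0,0,0]]}}

```text
t: 24.0
tcp_pos: [0.5686, 0.1455, 0.106]
eef_rot: [0.725, -0.689, 0.0, -0.001]
force: [3.4, -0.4, 2.0]
gripper_width: 0.0429
grasp_force: 1.4
```

Emit:
{"fn": "jog_arm", "kwargs": {"series": [[0,0.002,0,0,0],[0,0.002,0,0,0],[0,0,0,0,0],[0,0,0,0,0]]}}

```text
t: 24.33
tcp_pos: [0.5678, 0.1456, 0.1064]
eef_rot: [0.725, -0.689, 0.001, -0.002]
force: [5.9, 1.2, 2.9]
gripper_width: 0.0425
grasp_force: 3.2
```

Contact with the stop is felt after 51 mm of travel. I back off a little, rise clear and check.

Emit:
{"fn": "jog_arm", "kwargs": {"series": [[0,-0.006,0,0,0],[0,-0.005,0,0,0],[0,0,0,0,0],[0,0,-0.01,0,0],[0,0,-0.03,0,0],[0,0,-0.05,0,0],[0,0,-0.06,0,0],[0,0,-0.06,0,0],[0,0,-0.05,0,0],[0,0,-0.03,0,0],[0,0,0,0,0],[0,0,0,0,0],[0,0,0,0,0]]}}

```text
t: 25.42
tcp_pos: [0.5709, 0.1454, 0.2496]
eef_rot: [0.725, -0.689, -0.001, 0.001]
force: [1.0, -0.1, 0.6]
gripper_width: 0.0428
grasp_force: 0.0
```

```bash
python3 - <<'E'
from h import *
w=snapshot("wrist"); S=snapshot("side"); s=sense(); print(s["tcp_pos"],s["force"])
for x in (-.045,-.051,-.0536): print(x, proj(w,[.6255+x,.1485+.051*x,.079+.022+.2154*(x+.0026)+.025]).round(1))
I=w["image"].astype(int)
c=proj(w,[.6255-.0536,.1458,.115]).astype(int)
for v in range(c[1]-26,c[1]+27,2): print(v,"".join("L" if I[v,u].min()>130 else "B" if I[v,u,2]>I[v,u,:2].max()+25 else "y" if I[v,u,0]>I[v,u,2]+40 else "#" if I[v,u].max()<45 else "g" for u in range(c[0]-80,c[0]+40,2)))
print("u0",c[0]-80)
asc(S,325,366,140,172)
E
```

```text
[0.57084564 0.14536772 0.24920266] [-0.41641357 -0.34264342 -0.10495409]
-0.045 [311.3 187.9]
-0.051 [317.2 187.5]
-0.0536 [319.7 187.4]
161 BBBBBBBBBBBBBBBBBBBBBBBBBgggggggggggggggggggggyyyyyyyyyyyyyy
163 BBBBBBBBBBBBBBBBBBBBBBBBBBBBBBBBBBBBBBBBBBBBBBgyyyyyyyyyyyyy
165 BBBBBBBBBBBBBBBBBBBBBBBBBBBBBBBBBBBBBBBBBBBBBBByyyyyyyyyyyyy
167 BBBBBBBBBBBBBBBBBBBBBBBBBBBBBBBBBBBBBBBBBBBBBBBgyyyyyyyyyyyy
169 BBBBBBBBBBBBBBBBBBBBBBBBBBBBBBBBBBBBBBBBBBBBBBByyyyyyyyyyyyy
171 BBBBBBBBBBBBBBBBBBBBBBBBBBBBBBBBBBBBBBBBBBBBBBByyyyyLLLyyyLy
173 BBBBBBBBBBBBBBBBBBBBBBBBBBBBBBBBBgggggggggBBBBByyLyyLLLyyyyy
175 BBBBBBBBBBBBBBBBBBBBBBBBBBBBBBBBggggggggggggBBgLLLyyyLyyyyyy
177 BBBBBBBBBBBBBBBBBBBBBBBBBBBBBBBBgggggggggggggBgLLLyyyyyyyyyy
179 BBBBBBBBBBBBBBBBBBBBBBBBBBBBBBBggggggLLLLLLggggLLLyyyyyyyyyy
181 BBBBBBBBBBBBBBBBBBBBBBBBBBBBBBBgggggLLLLLLLLggyLLLyyyyyyyyyy
183 BBBBBBBBBBBBBBBBBBBBBBBBBBBBBBBggggLLLLLLLLLLgyyLyyyLLyyyLLy
185 BBBBBBBBBBBBBBBBBBBBBBBBBBBBBBBggggLLLLLLLLLLgyyLLyyLLyyyLLy
187 BBBBBBBBBBBBBBBBBBBBBBBBBBBBBBBggggLLLLLLLLLLgyLLLyyLLyyyLyy
189 BBBBBBBBBBBBBBBBBBBBBBBBBBBBBBBBgggLLLLLLLLLLgyLL
[... 1570 characters left out ...]
BBBBgggggg
157 yyyyyyyyyggggggggggggBBBBBBBBBBBBBBgggggg
158 ggggggggBBBBBBBBBBBBBBBBBBBBBBBBBBBgggggg
159 BBBBBBBBBBBBBBBBBBBBBBBBBBBBBBBBBBBgggggg
160 BBBBBBBBBBBBBBBBBBBBBBBBBBBBBBBBBBBgggggg
161 BBBBBBBBBBBBBBBBBBBBBBBBBBBBBBBBBBBgggg##
162 g#BBBBBBBBBBBBBBBBBBBBBBBBBBBBBBBBBggg###
163 BBBBBBBBBBBBBBBBBBBBBBBBBBBBBBBBBBBggg###
164 BBBBBBBBBBBBBBBBBBBBBBBBBBBBBBBBBBBggg###
165 BBBBBBBBBBBBBBBBBBBBBBBBBBBBBBBBBBBgggg##
166 BBBBBBBBBBBBBBBBBBBBBBBBBBBBBBBBBBBgggggg
167 BBBBBBBBBBBBBBBBBBBBBBBBBBBBBBBBBBBgggggg
168 BBBBBBBBBBBBBBBBBBBBBBBBBBBBBBBBBBBgggggg
169 BBBBBBBBBBBBBBBBBBBBBBBBBBBBBBBBBBBgggggg
170 BBBBBBBBBBBBBBBBBBBBBBBBBBBBBBBBBBBgggggg
171 BBBBBBBBBBBBBBBBBBBBBBBBBBBBBBBBBBBgggggg
```

The tin's lid is centred at about (317,188), within 2 mm of the expected stop position (319.7,187.4). The pusher's end position also matches the stop, and the chute still hangs flush on both screws.

```bash
python3 -c "
from cell import hand_in
print(hand_in())"
```

```text
the job is handed in; nothing more can be done
None
```

The blue chute hangs fully down on both screws and the black tin stands in it against the front stop; nothing I measured showed the gripper touching any other item, and the job was handed in at about 25 s of the 72 s allowed.

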